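Flip the stock tags of the ingredient pans

TASK

Each of the four ingredient pans has a hinged tag in front of it. With a fingertip, push over the tags that are wrong, so that only the full pans show the face with the round disc (in stock: tag leaning towards its pan, disc looking up), and the empty and nearly empty pans show the face with the long bar (reorder: tag leaning towards the robot, bar looking up). Push the tags gently without gripping them, and leave the pans, mill, bottle and cup where they stand.

Things in the scene. Friction and masses are not known exactly. Their poses are not given: they have to be found in the camera images.
- tag1 (a joint): white tag plate, 60 mm wide, 50 mm from hinge to free edge, 4 mm thick, about 40 g. 0 rad = upright; it rests only at its stops: +0.7 = leaning away from the robot towards its pan, face with the round disc up; -0.7 = leaning towards the robot, face with the long bar up. Free hinge: pushed past upright (under 1 N at the free edge) it falls over by itself.
- hinge1 (a point): middle of tag1's hinge line, 50 mm above table; x = level, to its pan (front wall 98 mm behind), y = along hinge, z up. At rest the free edge is 32 mm to one side, 38 mm up. Fixed stop bars reach 14 mm to each side and 10 mm up: keep fingertips 15 mm above the hinge. Holders are 105 mm apart along y; order of tags and pans varies.
- tag2 (a joint): white tag plate, 60 mm wide, 50 mm from hinge to free edge, 4 mm thick, about 40 g. 0 rad = upright; it rests only at its stops: +0.7 = leaning away from the robot towards its pan, face with the round disc up; -0.7 = leaning towards the robot, face with the long bar up. Free hinge: pushed past upright (under 1 N at the free edge) it falls over by itself.
- hinge2 (a point): middle of tag2's hinge line, 50 mm above table; x = level, to its pan (front wall 98 mm behind), y = along hinge, z up. At rest the free edge is 32 mm to one side, 38 mm up. Fixed stop bars reach 14 mm to each side and 10 mm up: keep fingertips 15 mm above the hinge. Holders are 105 mm apart along y; order of tags and pans varies.
- tag3 (a joint): white tag plate, 60 mm wide, 50 mm from hinge to free edge, 4 mm thick, about 40 g. 0 rad = upright; it rests only at its stops: +0.7 = leaning away from the robot towards its pan, face with the round disc up; -0.7 = leaning towards the robot, face with the long bar up. Free hinge: pushed past upright (under 1 N at the free edge) it falls over by itself.
- hinge3 (a point): middle of tag3's hinge line, 50 mm above table; x = level, to its pan (front wall 98 mm behind), y = along hinge, z up. At rest the free edge is 32 mm to one side, 38 mm up. Fixed stop bars reach 14 mm to each side and 10 mm up: keep fingertips 15 mm above the hinge. Holders are 105 mm apart along y; order of tags and pans varies.
- tag4 (a joint): white tag plate, 60 mm wide, 50 mm from hinge to free edge, 4 mm thick, about 40 g. 0 rad = upright; it rests only at its stops: +0.7 = leaning away from the robot towards its pan, face with the round disc up; -0.7 = leaning towards the robot, face with the long bar up. Free hinge: pushed past upright (under 1 N at the free edge) it falls over by itself.
- hinge4 (a point): middle of tag4's hinge line, 50 mm above table; x = level, to its pan (front wall 98 mm behind), y = along hinge, z up. At rest the free edge is 32 mm to one side, 38 mm up. Fixed stop bars reach 14 mm to each side and 10 mm up: keep fingertips 15 mm above the hinge. Holders are 105 mm apart along y; order of tags and pans varies.
- pan_mandarins_front (a point): steel pan 130 x 95 x 62 mm (x, y, z), heaped full of mandarins (0.8 kg); this point is the middle of the top edge of its front wall, the one nearest its tag, 74 mm above the table. Same axes as the hinges. The contents of full pans rise at most 26 mm above the edge. Stands loose; leave it.
- pan_limes_front (a point): steel pan 130 x 95 x 62 mm (x, y, z), heaped full of limes (0.8 kg); this point is the middle of the top edge of its front wall, the one nearest its tag, 74 mm above the table. Same axes as the hinges. The contents of full pans rise at most 26 mm above the edge. Stands loose; leave it.
- pan_bare_front (a point): steel pan 130 x 95 x 62 mm (x, y, z), empty; this point is the middle of the top edge of its front wall, the one nearest its tag, 74 mm above the table. Same axes as the hinges. The contents of full pans rise at most 26 mm above the edge. Stands loose; leave it.
- pan_low_front (a point): steel pan 130 x 95 x 62 mm (x, y, z), nearly empty: a single lime left on its floor; this point is the middle of the top edge of its front wall, the one nearest its tag, 74 mm above the table. Same axes as the hinges. The contents of full pans rise at most 26 mm above the edge. Stands loose; leave it.
- mill: black pepper mill, 54 mm across, 175 mm tall, standing beside the station; origin at the centre of its foot. Leave it.
- bottle: closed glass bottle with a cap, 68 mm across, 230 mm tall, standing beside the station; origin at the centre of its foot. Leave it.
- cup: small steel cup, 72 mm across, 75 mm tall, standing beside the station; origin at the centre of its foot. Leave it.
Things that resemble listed ones, but are neither listed nor needed, are in the scene too. Leave any blue or yellow look-alike of the part that bears pan_low_front alone.

How it is judged (in metres and radians):
At the end, for the whole second after the job is handed in: the tags in front of the two full pans lean towards their pans (joint above 0.6 rad, disc face up), the tags in front of the empty and the nearly empty pan lean towards the robot (joint below -0.6 rad, bar face up), and all tags are at rest (under 0.2 rad/s) ((horizontal distance between pan_mandarins_front and hinge1 above 0.118 m or value of joint tag1 above 0.6 rad) and (horizontal distance between pan_mandarins_front and hinge2 above 0.118 m or value of joint tag2 above 0.6 rad) and (horizontal distance between pan_mandarins_front and hinge3 above 0.118 m or value of joint tag3 above 0.6 rad) and (horizontal distance between pan_mandarins_front and hinge4 above 0.118 m or value of joint tag4 above 0.6 rad) and (horizontal distance between pan_limes_front and hinge1 above 0.118 m or value of joint tag1 above 0.6 rad) and (horizontal distance between pan_limes_front and hinge2 above 0.118 m or value of joint tag2 above 0.6 rad) and (horizontal distance between pan_limes_front and hinge3 above 0.118 m or value of joint tag3 above 0.6 rad) and (horizontal distance between pan_limes_front and hinge4 above 0.118 m or value of joint tag4 above 0.6 rad) and (horizontal distance between pan_bare_front and hinge1 above 0.118 m or value of joint tag1 below -0.6 rad) and (horizontal distance between pan_bare_front and hinge2 above 0.118 m or value of joint tag2 below -0.6 rad) and (horizontal distance between pan_bare_front and hinge3 above 0.118 m or value of joint tag3 below -0.6 rad) and (horizontal distance between pan_bare_front and hinge4 above 0.118 m or value of joint tag4 below -0.6 rad) and (horizontal distance between pan_low_front and hinge1 above 0.118 m or value of joint tag1 below -0.6 rad) and (horizontal distance between pan_low_front and hinge2 above 0.118 m or value of joint tag2 below -0.6 rad) and (horizontal distance between pan_low_front and hinge3 above 0.118 m or value of joint tag3 below -0.6 rad) and (horizontal distance between pan_low_front and hinge4 above 0.118 m or value of joint tag4 below -0.6 rad) and velocity of joint tag1 between -0.2 and 0.2 rad/s and velocity of joint tag2 between -0.2 and 0.2 rad/s and velocity of joint tag3 between -0.2 and 0.2 rad/s and velocity of joint tag4 between -0.2 and 0.2 rad/s); the robot touches nothing.
It fails at once if a pan is lifted, or shifted by more than 15 mm (distance of any of pan_mandarins_front, pan_limes_front, pan_bare_front, pan_low_front from where it was at the start of the episode above 0.015 m).
It fails at once if the mill, bottle or cup is lifted, tipped, or shifted by more than 20 mm (distance of any of mill, bottle, cup from where it was at the start of the episode above 0.02 m or angle between any of mill, bottle, cup's own z axis and vertical above 0.3 rad).
It fails at once if a tag is pinched or forced (more than 15 N between the fingers and a tag) (contact force between the fingers and tag1 above 15 N or contact force between the fingers and tag2 above 15 N or contact force between the fingers and tag3 above 15 N or contact force between the fingers and tag4 above 15 N).
It also fails if it takes over 51 s, if anything falls off the work surface, if the arm or the gripper's body presses on something with over 40 N, if the wrist force passes 120 N, or if a joint passes its speed limit or range.

ROBOT

A 7-joint arm with a two-finger parallel gripper is mounted at the origin on the work surface. World frame = base frame: x ahead of the robot, y to its left, z up, the work surface at z = 0. Lengths are in mm, angles in rad, forces in N, time in s.
With the tool pointing down it reaches from about 350 to 775 mm from the base axis. Payload 3.1 kg.
Tool frame: the origin (TCP) lies at the very end of the fingers, on their centre line; the grasp point (between the pads) lies ctrl.tcp_to_grasp behind it (ctrl.tcp_to_grasp is the distance from the TCP to the grasp point, in mm); z points along the fingers, y is the line along which they close (so a half turn about z gives the same grasp; the last joint's range is limited). The gripper opens to 85 mm and grips with 20 to 120 N. Pads are 22 mm wide; open, the fingers measure 114 mm over their backs; the gripper's body (76 mm by 85 mm) begins 54 mm behind the grasp point. The pads swing forward as they close: fully open they stand 13 mm farther back than shut.
Start: joints at [1.3, 0.311, 0.014, 1.512, -0.004, 1.319, -0.027], TCP at [124.777, -535.675, 231.304] pointing down, gripper open.
Joint ranges: [-2.7, 2.7], [-0.3, 1.91], [-1.27, 1.3], [0.12, 2.57], [-1.44, 4.58], [0.2, 2.03], [-3.05, 3.05]. Speed limits (rad/s): [2.79, 2.79, 3.14, 3.14, 3.14, 3.14, 3.14].

INTERFACE

Orientations are given as a unit quaternion [w, x, y, z].
In Python, from station import ctrl, imaging gives the robot as it stands.
- The arm moves only by the shell command python3 -m inch 'ROWS' [FORCE]. ROWS is text: rows parted by semicolons, each of 7 numbers parted by spaces: the finger opening in mm, from 0 to 85.4, then the shift along the tool's x, y, z in mm, then the turn, a rotation vector about the tool's x, y, z in rad. A call has 1 to 8 rows; each row shifts and turns the commanded pose from where the row before left it, along the tool's axes as they then stand; what a row does not reach is not made up. A row lasts 1/12 s, in which the tool goes at most 41.7 mm and 7.16 degrees, less where a joint would pass 70% of its speed; a pose out of reach is approached as far as the arm can. A call is refused whole if a number of a shift passes 41.7 or a number of a turn 0.125, either way. A call with a gripper value outside its range is refused whole. The fingers move at their own pace and stop on an object; FORCE is the grip in N (left out, the last holds). Time passes only in rows, so rows that do not move let the fingers close. It gives the time, the measured TCP pose, the force, the opening and the grip force at its end, in the units of the state.
- ctrl.state(): the state, without advancing time (a new reading comes with each control period).
- imaging.camera(name): name is "scene" or "top" or "wrist"; returns the picture (480x640x3 uint8, blue, green, red); there is no depth.
- imaging.camera_params(name): a dict with "fx", "fy", "cx", "cy" (pixels), "rvec" (rotation vector, rad) and "tvec" (3), from world to camera coordinates, as OpenCV has them; the wrist camera has in their place "mount" (4x4, takes a point from camera to tool coordinates, whose origin is the TCP and whose axes are the flange's). Camera axes: x right, y down, z forward; pixel columns grow to the right and rows downward; lengths in mm; the calibration is good to about 2 mm. A picture is of the moment at which its call begins: read the wrist's pose just before it. camera_params takes no time and is no camera call.
- ctrl.job_done(): hands the job in; it is judged then, once.
The state is a dict: "time_s": time; "qpos": joint angles; "joint_velocities": joint speeds; "joint_torque": joint torques, N m; "eef_pos": TCP position; "tool_rot": TCP orientation; "force": force on the tool from outside, world axes, zero at the start; "torque": the same for the moment, N m; "opening": finger opening in mm; "grip_force": force on a finger pad.
Only numpy, scipy, OpenCV 4.12 (cv2) and the standard library are available. Lean on these libraries where they do the work, as an engineer would, in place of code of your own. Each camera call takes 0.05 s, during which the arm holds its last target. There are 200 camera calls.

## Working session

There is one attempt and no reset: what is moved stays moved. The work goes in short steps, Python scripts to look and compute and a shell command to move; the robot and the scene stay as the last step left them, time stands still between calls to the robot, and variables do not carry over. Pictures are saved under pics/ and viewed, at most 10 in all, crops included, and the job is handed in when it is done.

```bash
mkdir -p pics; python3 - <<'E'
from station import ctrl, imaging
import cv2
for n in("scene","top"):
    cv2.imwrite(f"pics/{n}0.png",imaging.camera(n)); print(n,imaging.camera_params(n))
s=ctrl.state();print(s["time_s"],s["eef_pos"],s["tool_rot"],ctrl.tcp_to_grasp)
E
```

```text
scene {'fx': 540.3299752802586, 'fy': 540.3299752802586, 'cx': 316.4160515936861, 'cy': 241.30336887986027, 'rvec': array([ 1.90369188,  1.77549005, -0.58172974]), 'tvec': array([ -60.86003249, -365.73933062, 1491.90517767])}
top {'fx': 563.9811266048711, 'fy': 563.9811266048711, 'cx': 314.9010515388314, 'cy': 243.45724941725672, 'rvec': array([ 2.11546196, -2.14407226,  0.19762609]), 'tvec': array([   9.94520994,  546.77216043, 1162.69236974])}
0.1 [ 124.62836516 -535.02005711  230.32644983] [-1.04857399e-03  9.93457717e-01  1.14195626e-01 -1.58048732e-04] 18.700000000000003
```

View pics/scene0.png

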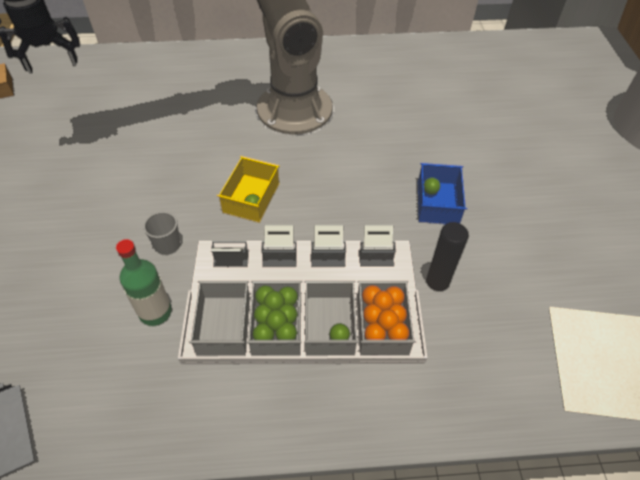

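View pics/top0.png

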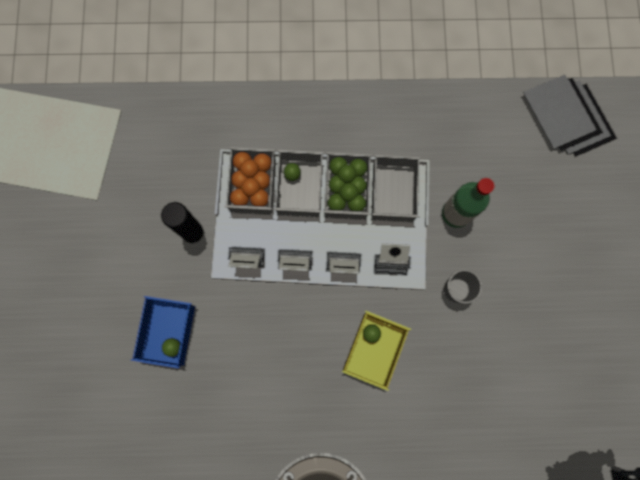

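Pans from left to right in the top view are mandarins (250,180), low (300,185), limes (347,185) and bare (395,187). The yellow (375,350) and blue (163,332) boxes are look-alikes and don't count. I'll enlarge the tags to confirm which faces show.

```bash
python3 - <<'E'
import cv2,numpy as np
a=cv2.resize(cv2.imread("pics/top0.png")[145:295,205:435],None,fx=3.4,fy=3.4,interpolation=cv2.INTER_CUBIC)
cv2.imwrite("pics/top_c.png",a)
b=cv2.resize(cv2.imread("pics/scene0.png")[215:365,175:435],None,fx=3,fy=3,interpolation=cv2.INTER_CUBIC)
cv2.imwrite("pics/sc_c.png",b)
E
cat > h.py <<'E'
import cv2,numpy as np
from station import ctrl,imaging
def ray(name,uv,z):
    p=imaging.camera_params(name);R=cv2.Rodrigues(p["rvec"])[0];t=np.array(p["tvec"]).ravel()
    d=R.T@np.array([(uv[0]-p["cx"])/p["fx"],(uv[1]-p["cy"])/p["fy"],1]);c=-R.T@t
    return c+d*(z-c[2])/d[2]
E
```

```text
(no output)
```

View pics/top_c.png

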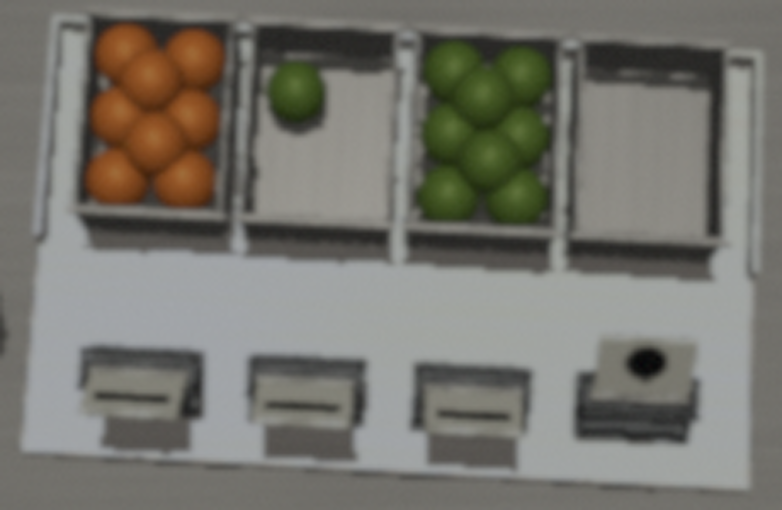

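View pics/sc_c.png

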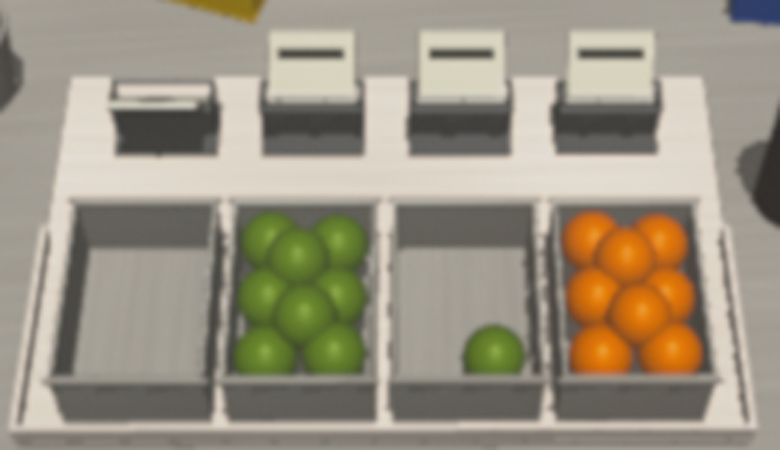

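The tag faces are confirmed. Mandarins, low and limes show the bar, and bare shows the disc. So the mandarins, limes and bare tags must be flipped, and low stays as it is.

```bash
python3 - <<'E'
from h import *
f=lambda u,v,z: ray("top",(205+(u+.5)/3.4-.5,145+(v+.5)/3.4-.5),z)
E={"mand":((82,414),(182,419)),"low":((250,422),(352,428)),"lime":((423,429),(524,437)),"bare":((600,337),(697,343))}
P={"mand":((78,211),(228,218)),"low":((243,220),(396,227)),"lime":((405,229),(557,237)),"bare":((567,238),(718,244))}
pm={k:sum(f(*c,74) for c in v)/2 for k,v in P.items()}
y=pm["mand"]-pm["bare"];y/=np.linalg.norm(y);x=np.array([y[1],-y[0],0])
print("yaw",np.arctan2(x[1],x[0]),x,y)
for k,v in E.items():
    m=sum(f(*c,88) for c in v)/2; h=m+x*(-32 if k=="bare" else 32)
    print(k,"edge",m.round(),"hinge",h.round(),"hinge_from_pan",(pm[k]-98*x).round(),"edge w",np.linalg.norm(f(*v[0],88)-f(*v[1],88)))
for n,uv in {"bottlecap":(485,186),"mill":(175,213)}.items(): print(n,ray("top",uv,230 if n[0]=='b' else 175).round())
print(ray("top",(462,285),75).round())
s=ctrl.state();from scipy.spatial.transform import Rotation as R
q=s["tool_rot"];print(R.from_quat([*q[1:],q[0]]).as_matrix().round(3),s["eef_pos"])
E
```

```text
yaw -0.068342889897512 [ 0.99766553 -0.0682897   0.        ] [0.0682897  0.99766553 0.        ]
mand edge [492. 151.  88.] hinge [524. 149.  88.] hinge_from_pan [524. 147.  74.] edge w 60.76443528922746
low edge [486.  48.  88.] hinge [517.  46.  88.] hinge_from_pan [517.  43.  74.] edge w 61.96090332224627
lime edge [479. -56.  88.] hinge [511. -58.  88.] hinge_from_pan [509. -58.  74.] edge w 61.370635697024184
bare edge [ 535. -164.   88.] hinge [ 503. -162.   88.] hinge_from_pan [ 503. -159.   74.] edge w 59.38243740922661
bottlecap [ 619. -314.  230.]
mill [588. 274. 175.]
[ 451. -302.   75.]
[[ 0.974  0.227 -0.001]
 [ 0.227 -0.974  0.002]
 [-0.    -0.002 -1.   ]] [ 124.62836516 -535.02005711  230.32644983]
```

```bash
python3 -m inch '0 0 0 0 0 0 0.1; 0 0 0 0 0 0 0.1; 0 0 0 0 0 0 0.098; 0 25 -25 0 0 0 0; 0 25 -25 0 0 0 0; 0 25 -25 0 0 0 0; 0 25 -25 0 0 0 0; 0 25 -25 0 0 0 0'; python3 -m inch '0 25 -25 0 0 0 0; 0 25 -25 0 0 0 0; 0 25 -25 0 0 0 0; 0 25 -25 0 0 0 0; 0 25 -25 0 0 0 0; 0 25 -25 0 0 0 0; 0 0 0 0 0 0 0; 0 0 0 0 0 0 0'
cat >>h.py <<'E'
from scipy.spatial.transform import Rotation as Ro
X=np.array([.99767,-.0683,0]);Y=np.array([.0683,.99767,0])
H={"bare":[503,-161,50],"lime":[510,-58,50],"low":[517,45,50],"mand":[524,148,50]}
def rel(k,off,z):
    s=ctrl.state();q=s["tool_rot"];M=Ro.from_quat([*q[1:],q[0]]).as_matrix()
    t=np.array(H[k])+off*X;t[2]=z;d=t-s["eef_pos"]
    print(k,"to go, tool axes",(M.T@d).round(1),"rotvec to go",Ro.from_matrix(M.T@np.c_[X,-Y,[0,0,-1]]).as_rotvec().round(3),"t",s["time_s"],"eef",s["eef_pos"],"F",s["force"].round(1))
E
python3 -c "
from h import *
rel('bare',55,150)"
```

```text
time_s: 0.77
eef_pos: [258.9, -418.0, 230.9]
tool_rot: [-0.0, 0.999, -0.035, -0.0]
force: [0.9, -0.5, -0.2]
opening: -0.0
grip_force: 0.0
time_s: 1.43
eef_pos: [419.7, -277.6, 230.8]
tool_rot: [-0.001, 1.0, -0.031, -0.0]
force: [0.2, -0.7, 0.2]
opening: 0.0
grip_force: 0.0
bare to go, tool axes [ 130.8 -121.1   80.9] rotvec to go [-0.001  0.     0.006] t 1.4333 eef [ 419.7349068  -277.57372198  230.77233692] F [ 0.2 -0.7  0.2]
```

```bash
python3 -m inch '0 26 -24 0 0 0 0.006; 0 26 -24 0 0 0 0; 0 26 -24 0 0 0 0; 0 26 -24 0 0 0 0; 0 26 -25 0 0 0 0; 0 0 0 25 0 0 0; 0 0 0 25 0 0 0; 0 0 0 25 0 0 0';python3 -m inch '0 0 0 0 0 0 0; 0 0 0 0 0 0 0'
python3 -c "
from h import *
rel('bare',55,72)
cv2.imwrite('pics/w1.png',imaging.camera('wrist'))"
```

```text
time_s: 2.1
eef_pos: [556.4, -170.6, 155.1]
tool_rot: [0.001, 0.999, -0.038, -0.0]
force: [-0.2, -0.9, -0.9]
opening: -0.2
grip_force: 0.0
time_s: 2.27
eef_pos: [554.6, -170.8, 154.8]
tool_rot: [0.0, 0.999, -0.039, -0.002]
force: [0.1, -0.6, 0.3]
opening: -0.3
grip_force: 0.0
bare to go, tool axes [ 3.2 -6.3 82.7] rotvec to go [ 0.     0.005 -0.009] t 2.2667 eef [ 554.62089202 -170.77658668  154.75353619] F [ 0.1 -0.6  0.3]
```

View pics/w1.png

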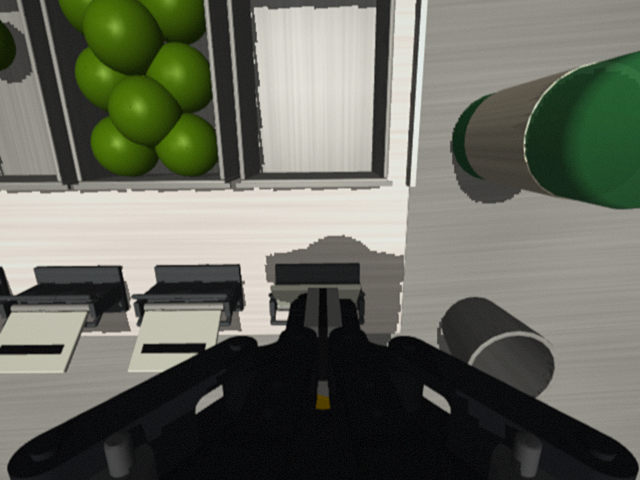

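The wrist view shows the fingertips (322,290) over the bare tag's holder. The way down behind the tag is clear, and the pan wall is far off at row 185.

```bash
python3 -m inch '0 5 -6 0 0 0 -0.009; 0 0 0 20 0 0 0; 0 0 0 20 0 0 0; 0 0 0 20 0 0 0; 0 0 0 22 0 0 0; 0 0 0 0 0 0 0; 0 0 0 0 0 0 0'
python3 -c "
from h import *
rel('bare',4,72)"
```

```text
time_s: 2.9
eef_pos: [562.6, -163.6, 75.0]
tool_rot: [-0.0, 0.999, -0.033, 0.0]
force: [0.8, 0.4, 0.0]
opening: -0.1
grip_force: 0.0
bare to go, tool axes [-55.6   1.4   3. ] rotvec to go [-0.    -0.     0.002] t 2.9 eef [ 562.59980015 -163.55552077   75.01551257] F [0.8 0.4 0. ]
```

```bash
python3 -m inch '0 -5 0 1 0 0 0; 0 -5 0 0 0 0 0; 0 -5 0 0 0 0 0; 0 -5 0 0 0 0 0; 0 -5 0 0 0 0 0; 0 -5 0 0 0 0 0; 0 -5 0 0 0 0 0; 0 -5 0 0 0 0 0';python3 -m inch '0 -5 0 0 0 0 0; 0 -5 0 0 0 0 0; 0 -5 0 0 0 0 0; 0 -2 0 0 0 0 0; 0 0 0 0 0 0 0; 0 0 0 0 0 0 0; 0 0 0 0 0 0 0; 0 0 0 0 0 0 0'
python3 -c "
from h import *
rel('bare',55,150)"
```

```text
time_s: 3.57
eef_pos: [521.5, -161.0, 73.3]
tool_rot: [0.0, 0.999, -0.033, -0.0]
force: [-0.3, -0.0, 0.3]
opening: 0.1
grip_force: 0.0
time_s: 4.23
eef_pos: [505.6, -159.9, 73.3]
tool_rot: [0.0, 0.999, -0.033, 0.0]
force: [0.1, 0.6, 0.1]
opening: -0.2
grip_force: 0.0
bare to go, tool axes [ 52.5   1.4 -76.7] rotvec to go [ 0.    -0.     0.002] t 4.2333 eef [ 505.60917123 -159.86115371   73.31561944] F [0.1 0.6 0.1]
```

```bash
python3 -m inch '0 15 0 0 0 0 0; 0 15 0 0 0 0 0; 0 0 0 -26 0 0 0; 0 0 0 -26 0 0 0; 0 0 0 -26 0 0 0; 0 -22 -26 0 0 0 0; 0 -22 -26 0 0 0 0; 0 -22 -26 0 0 0 0';python3 -m inch '0 -24 -25 0 0 0 0; 0 0 0 0 0 0 0; 0 0 0 0 0 0 0'
python3 -c "
from h import *
rel('lime',-57,73)
cv2.imwrite('pics/t2.png',cv2.resize(imaging.camera('top')[145:345,205:435],None,fx=2.8,fy=2.8))"
```

```text
time_s: 4.9
eef_pos: [474.5, -78.9, 151.8]
tool_rot: [-0.0, 0.999, -0.034, 0.001]
force: [-0.0, 1.5, 0.8]
opening: 0.2
grip_force: 0.0
time_s: 5.15
eef_pos: [451.4, -51.3, 151.5]
tool_rot: [0.0, 1.0, -0.031, 0.0]
force: [0.4, -1.0, 1.0]
opening: 0.1
grip_force: 0.0
lime to go, tool axes [ 1.9  2.6 78.5] rotvec to go [ 0.    -0.     0.007] t 5.15 eef [451.37474833 -51.34231172 151.47094861] F [ 0.4 -1.   1. ]
```

View pics/t2.png

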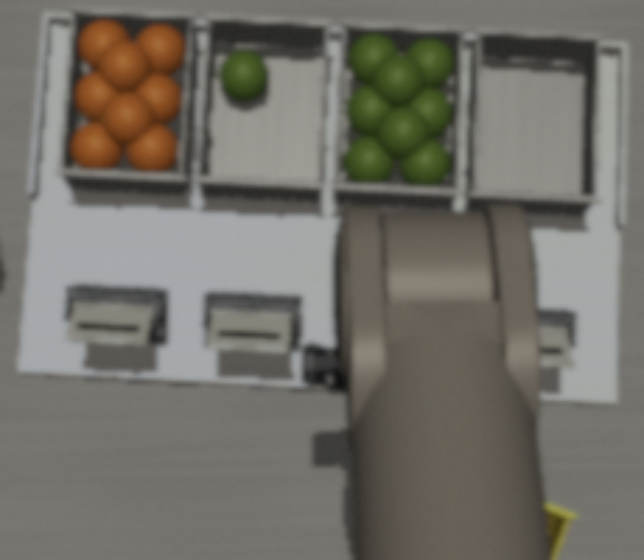

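The bare tag at crop (555,345) now leans towards the robot with its bar up. Next I go down in front of the limes tag and push it away.

```bash
python3 -m inch '0 0 2 20 0 0 0.007; 0 0 0 20 0 0 0; 0 0 0 20 0 0 0; 0 0 0 18 0 0 0; 0 0 0 0 0 0 0; 0 5 0 0 0 0 0; 0 5 0 0 0 0 0; 0 5 0 0 0 0 0';python3 -m inch '0 5 0 0 0 0 0; 0 5 0 0 0 0 0; 0 5 0 0 0 0 0; 0 5 0 0 0 0 0; 0 5 0 0 0 0 0; 0 5 0 0 0 0 0; 0 5 0 0 0 0 0; 0 4 0 0 0 0 0'; python3 -m inch '0 0 0 0 0 0 0; 0 0 0 0 0 0 0; 0 0 0 0 0 0 0'
python3 -c "
from h import *
rel('lime',-3,73)"
```

```text
time_s: 5.87
eef_pos: [469.3, -56.9, 74.7]
tool_rot: [0.0, 0.999, -0.037, 0.002]
force: [-0.6, -0.1, -0.3]
opening: -0.2
grip_force: 0.3
time_s: 6.53
eef_pos: [506.6, -59.1, 73.3]
tool_rot: [-0.0, 0.999, -0.037, 0.0]
force: [0.3, -0.0, 0.2]
opening: -0.3
grip_force: 0.0
time_s: 6.78
eef_pos: [505.6, -59.1, 73.2]
tool_rot: [0.0, 0.999, -0.037, -0.0]
force: [-0.5, 0.5, 1.2]
opening: 0.4
grip_force: 0.0
lime to go, tool axes [ 1.3 -1.4  0.2] rotvec to go [ 0.     0.001 -0.005] t 6.7833 eef [505.59759737 -59.05718973  73.15562344] F [-0.5  0.5  1.2]
```

```bash
python3 -m inch '0 3 0 0 0 0 0; 0 0 0 0 0 0 0; 0 0 0 0 0 0 0; 0 -20 0 0 0 0 -0.005; 0 -20 0 0 0 0 0; 0 -17 0 0 0 0 0; 0 0 0 -30 0 0 0; 0 0 0 -30 0 0 0'; python3 -m inch '0 0 -26 -15 0 0 0; 0 0 -26 0 0 0 0; 0 0 -26 0 0 0 0; 0 0 -26 0 0 0 0; 0 0 -26 0 0 0 0; 0 0 -26 0 0 0 0; 0 0 -26 0 0 0 0; 0 0 -26 0 0 0 0';python3 -m inch '0 0 0 0 0 0 0; 0 0 0 0 0 0 0'
python3 -c "
from h import *
rel('mand',-57,73)
cv2.imwrite('pics/t3.png',cv2.resize(imaging.camera('top')[145:345,205:435],None,fx=2.8,fy=2.8))"
```

```text
time_s: 7.45
eef_pos: [447.8, -55.0, 131.8]
tool_rot: [-0.0, 0.999, -0.034, -0.004]
force: [2.1, 0.4, 0.2]
opening: 0.0
grip_force: 0.0
time_s: 8.12
eef_pos: [466.0, 153.3, 148.4]
tool_rot: [0.0, 0.999, -0.034, 0.0]
force: [0.7, -0.4, -0.5]
opening: 0.2
grip_force: 0.0
time_s: 8.28
eef_pos: [465.7, 154.2, 148.4]
tool_rot: [-0.0, 0.999, -0.032, -0.0]
force: [0.0, -0.4, 0.0]
opening: -0.1
grip_force: 0.0
mand to go, tool axes [ 1.6  2.2 75.4] rotvec to go [-0.001  0.     0.005] t 8.2833 eef [465.70909384 154.15812642 148.35512861] F [ 0.  -0.4  0. ]
```

View pics/t3.png

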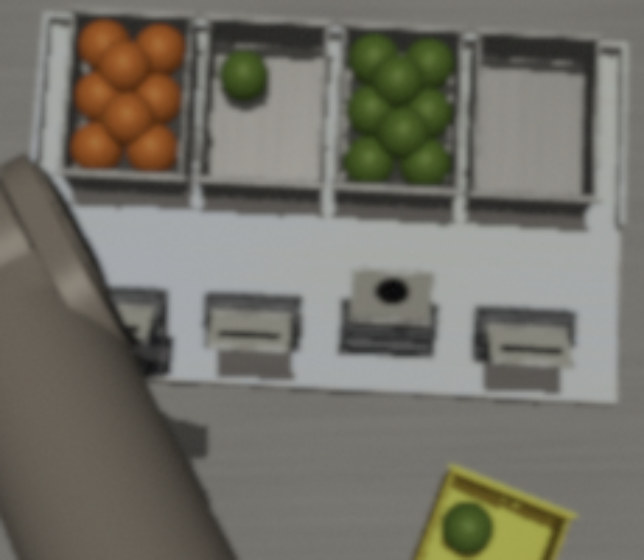

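The limes tag at (390,295) shows its disc. The bare (530,345) and low (250,330) tags show their bars. The mandarins tag is next.

```bash
python3 -m inch '0 0 2 20 0 0 0.004; 0 0 0 20 0 0 0; 0 0 0 20 0 0 0; 0 0 0 15 0 0 0; 0 0 0 0 0 0 0; 0 5 0 0 0 0 0; 0 5 0 0 0 0 0; 0 5 0 0 0 0 0';python3 -m inch '0 5 0 0 0 0 0; 0 5 0 0 0 0 0; 0 5 0 0 0 0 0; 0 5 0 0 0 0 0; 0 5 0 0 0 0 0; 0 5 0 0 0 0 0; 0 5 0 0 0 0 0; 0 5 0 0 0 0 0'; python3 -m inch '0 3 0 0 0 0 0; 0 0 0 0 0 0 0; 0 0 0 0 0 0 0; 0 0 0 0 0 0 0'
python3 -c "
from h import *
rel('mand',0,73)"
```

```text
time_s: 9.0
eef_pos: [482.9, 148.8, 74.7]
tool_rot: [-0.0, 0.999, -0.037, 0.001]
force: [-0.2, -0.2, -0.1]
opening: 0.1
grip_force: 0.2
time_s: 9.67
eef_pos: [521.4, 146.2, 73.2]
tool_rot: [0.0, 0.999, -0.036, -0.0]
force: [0.1, -0.2, 0.7]
opening: -0.1
grip_force: 0.0
time_s: 10.0
eef_pos: [523.6, 146.1, 73.2]
tool_rot: [0.0, 0.999, -0.036, -0.0]
force: [-0.1, -0.3, -0.1]
opening: -0.1
grip_force: 0.0
mand to go, tool axes [ 0.3 -2.   0.2] rotvec to go [ 0.     0.001 -0.004] t 10.0 eef [523.57884453 146.06991753  73.1815656 ] F [-0.1 -0.3 -0.1]
```

```bash
python3 -m inch '0 -19 0 0 0 0 0; 0 -19 0 0 0 0 0; 0 -19 0 0 0 0 0; 0 0 0 -35 0 0 0; 0 0 0 -35 0 0 0; 0 0 0 -35 0 0 0; 0 -20 0 -30 0 0 0; 0 -20 0 0 0 0 0';python3 -m inch '0 -20 0 0 0 0 0; 0 -20 0 0 0 0 0; 0 0 0 0 0 0 0; 0 0 0 0 0 0 0; 0 0 0 0 0 0 0; 0 0 0 0 0 0 0; 0 0 0 0 0 0 0; 0 0 0 0 0 0 0'
python3 -c "
from h import *
cv2.imwrite('pics/s4.png',cv2.resize(np.vstack([imaging.camera('top')[145:300,180:440],imaging.camera('scene')[215:365,175:435]]),None,fx=1.95,fy=1.95))"
```

```text
time_s: 10.67
eef_pos: [431.0, 155.1, 214.7]
tool_rot: [-0.002, 0.999, -0.036, 0.006]
force: [1.2, 1.3, 0.3]
opening: 0.1
grip_force: 0.0
time_s: 11.33
eef_pos: [387.8, 155.8, 208.1]
tool_rot: [-0.0, 0.999, -0.036, -0.0]
force: [-0.0, -0.1, 0.1]
opening: -0.2
grip_force: 0.0
```

View pics/s4.png

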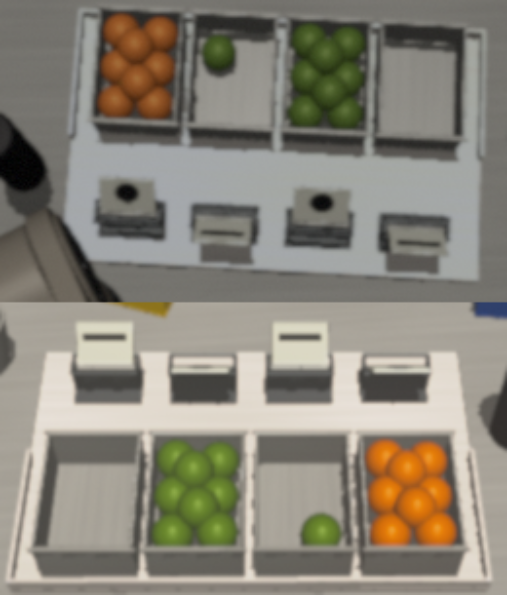

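All four tags are right: discs at (127,193) for mandarins and (321,203) for limes, bars at (225,232) for low and (415,242) for bare. The arm is clear of everything.

```bash
python3 -c "
from station import ctrl
print(ctrl.job_done())"
```

```text
the job is handed in; nothing more can be done
None
```

I pushed over the mandarins, limes and bare tags and left low as it was, so the last picture showed discs at the two full pans and bars at the empty and nearly empty ones; the job is handed in at about 11 s, no verdict shown.

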